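# Refit the bayonet cap on the in-line filter housing

### The arm

A 6-joint arm with a two-finger parallel gripper is mounted at the origin on a cart in front of the work surface, level with it; the furniture and walls round the work are solid. World frame = base frame: x ahead of the robot, y to its left, z up, the work surface at z = 0. Lengths are in m, angles in rad, forces in N, time in s.
With the tool pointing down it reaches from about 0.375 to 0.975 m from the base axis. Payload 3.8 kg.
Tool frame: the origin (TCP) lies at the very end of the fingers, on their centre line; the grasp point (between the pads) lies 19 mm behind it; z points along the fingers, y is the line along which they close (so a half turn about z gives the same grasp; the last joint's range is limited). The gripper opens to 85 mm and grips with 20 to 120 N. Pads are 22 mm wide; open, the fingers measure 114 mm over their backs; the gripper's body (76 mm by 85 mm) begins 54 mm behind the grasp point. The pads swing forward as they close: fully open they stand 13 mm farther back than shut.
Start: joints at [-1.211, 0.264, 1.604, -0, 1.274, -0.037], TCP at [0.261, -0.623, 0.231] pointing down, gripper open.
Joint ranges: [-2.63, 2.63], [-0.94, 2.18], [0.31, 2.57], [-1.31, 4.45], [0, 2.66], [-2.55, 2.55]. Speed limits (rad/s): [2.57, 2.57, 3.14, 3.14, 3.14, 3.14].

### API

Orientations are given as a rotation vector (axis times angle).
In Python, from workcell import read_state, read_camera, calibration, finish_job gives the robot as it stands.
- The arm moves only by the tool step_arm, never from a script. Its argument "commands" is a list of rows, each an object of numbers: "fingers": the gripper's target within -1 to 1 (shut at 1, half-way at 0, fully open at -1); "dx", "dy", "dz": the shift along the tool's x, y, z in m; "roll": the turn about the tool's z in degrees. In form: [{"fingers": .., "dx": .., "dy": .., "dz": .., "roll": ..}, ...]. A call has 1 to 8 rows; each row is the pose to reach, as a shift and turn from the pose commanded when the call began, along the tool's axes at that moment; what a row does not reach only later rows make up. A row lasts 1/8 s, in which the tool goes at most 62.5 mm and 10.7 degrees, less where a joint would pass 70% of its speed; a pose out of reach is approached as far as the arm can. A call with a gripper value outside its range is refused whole. The fingers move at their own pace and stop on an object; "squeeze" is the grip in N (left out, the last holds). Time passes only in rows, so rows that repeat a pose let the fingers close. It gives the time, the measured TCP pose, the force, the opening and the grip force at its end, in the units of the state.
- read_state(): the state, without advancing time (a new reading comes with each control period).
- read_camera(name): name is "scene" or "side" or "wrist"; returns (picture, depth): 400x640x3 uint8, blue, green, red; 400x640 float32, m along the optical axis (not along the pixel's ray), 0 where there is no reading.
- calibration(name): a dict with "intrinsics" (3x3 intrinsics, pixels), "k1" (the pictures are not rectified: a ray, as slopes to the right and down, at radius r is drawn at 1 + k1 r^2 times it, then the intrinsics apply), "world_to_cam" (4x4, takes a point from world to camera coordinates). Camera axes: x right, y up, looking along -z (the intrinsics and any distortion apply to the point x, -y, -z); pixel columns grow to the right and rows downward; lengths in m; the calibration is good to about 2 mm. A picture is of the moment at which its call begins: read the wrist's pose just before it. calibration takes no time and is no camera call; for the wrist camera it gives the pose at the moment of the call.
- finish_job(): hands the job in; it is judged then, once.
The state is a dict: "time": time; "q": joint angles; "joint_vel": joint speeds; "joint_torque": joint torques, N m; "tool_pos": TCP position; "tcp_rot": TCP orientation; "wrist_force": force on the tool from outside, world axes, zero at the start; "torque": the same for the moment, N m; "width": opening from 0.0 (shut) to 1.0 (fully open); "grip_force": force on a finger pad.
Only numpy, scipy, OpenCV 4.12 (cv2) and the standard library are available. Lean on these libraries where they do the work, as an engineer would, in place of code of your own. Each camera call takes 0.05 s, during which the arm holds its last target. There are 200 camera calls.

### The job

Close the filter housing: set its bayonet cap in the mouth with the lugs in the two slots, push it down against the sprung cartridge and turn it clockwise (seen from above) to the stop, so that it stays locked when you let go. Do not force the lugs, and leave the small glass beaker standing where it is.

Things in the scene. Friction and masses are not known exactly. Their poses are not given: they have to be found in the camera images.
- bayonet_cap: Loose cap, 0.12 kg, 68 mm tall, standing upright on its spigot. Origin: centre of its underside, z up. Round metal spigot 36 mm in diameter, z 0-32 mm (lowest 6 mm taper to 27 mm); grey disc 66 mm in diameter, z 32-38 mm; on top a grip bar 52 mm long along x, 16 mm thick along y. Half a turn gives the same cap. Over 40 N of contact force between cap and housing (ring included) breaks it.
- cap_bar (a point): Middle of the cap's upright grip bar, 53 mm above the cap's origin. The bar is 52 x 16 mm and 30 mm high (38 to 68 mm above the cap's underside). Same axes as the cap: x along the bar.
- cap_lugs (a point): On the cap's axis, level with the underside of its two opposite metal lugs, 12 mm above the cap's origin. The lugs are 6 mm high, 10 mm wide (7 mm at the lower edge) and reach out to 28 mm from the axis along the cap's +x and -x, right below the grip bar.
- filter_housing: Metal filter housing screwed to the bench: a round open pot, 75 mm in diameter, 70 mm high, on a base plate 116 x 100 x 10 mm. Origin: centre of the plate's underside, on the pot's axis; z up. Two hose ports stick out along its +x and -x, 28 mm up, to 68 mm from the axis, below dark lock marks.
- ring_top (a point): Centre of the pot's mouth, level with the top of the dark clamp ring (8 mm thick, bore 41 mm, 70 mm above the bench); axes of the housing. Two opposite slots, 13 mm wide, out to 31 mm. The ring is fixed but its setting is not measured: from above, the slots lie 38 to 72 deg counter-clockwise from the hose ports (housing x); see or feel them: lugs sliding lightly on the ring drop in.
- seat (a point): Where the cap's origin lies when it is locked, 44 mm above the housing's origin; axes of the housing. Lugs resting on the ring: cap 14 mm higher; spigot meets the cartridge: 4 mm higher; very bottom: 6 mm lower. Pushed down to between 0 and 6 mm below this the cap turns clockwise under the ring to fixed end stops, where its x lies along the housing's x (either way round). Counter-clockwise is blocked.
- cartridge (a joint): How far the sprung white filter cartridge in the pot is pushed down, m: 0 free, 0.004 with the cap at the seat (spring about 5.5 N), 0.010 at the very bottom (about 9 N). Released, it lifts the lugs against the ring and friction keeps the cap from turning back. 5 to 15 N of pressing is enough. Turning drags with about 0.1 N m or less; a rise of 0.15 N m tells the stop.
- beaker: Small empty glass beaker, 49 mm in diameter, 59 mm tall, standing loose on the bench behind and between the cap and the housing. Origin: centre of its underside.
Things that resemble listed ones, but are neither listed nor needed, are in the scene too. Leave any pink or purple look-alike of the bayonet_cap alone.

How it is judged:
By the outcome, as a careful person would: the job done as asked, in the order asked, and still so for the second after the job is handed in, with the robot touching nothing.
It also fails if it takes over 72 s, if anything falls off the work surface, if the arm or the gripper's body presses on something with over 40 N, if the wrist force passes 120 N, or if a joint passes its speed limit or range.

## Working session

There is one attempt and no reset: what is moved stays moved. The work goes in short steps, Python scripts to look and compute and a tool call to move; the robot and the scene stay as the last step left them, time stands still between calls to the robot, and variables do not carry over. Pictures are saved under pics/ and viewed, at most 10 in all, crops included, and the job is handed in when it is done.

Besides the shell and the picture viewer there is one more tool, called after "Call:" as name(argument=value, ...), one argument or row to a line, values as JSON. step_arm: Moves the arm, as the interface text tells. Its arguments: {"type":"object","properties":{"commands":{"type":"array","items":{"type":"object","properties":{"fingers":{"type":"number"},"dx":{"type":"number"},"dy":{"type":"number"},"dz":{"type":"number"},"roll":{"type":"number"}}}},"squeeze":{"type":"number"}},"required":["commands"]}

```bash
mkdir -p pics
cat > h.py <<'E'
import numpy as np, cv2
from workcell import *
def pts(name):
    c=calibration(name); im,d=read_camera(name)
    K=np.array(c["intrinsics"]);k1=c["k1"];T=np.linalg.inv(np.array(c["world_to_cam"]))
    v,u=np.mgrid[0:400,0:640].astype(float)
    a=(u-K[0,2])/K[0,0]; b=(v-K[1,2])/K[1,1]
    x,y=a.copy(),b.copy()
    for _ in range(8):
        s=1+k1*(x*x+y*y); x,y=a/s,b/s
    P=np.stack([x*d,-y*d,-d,np.ones_like(d)],-1)@T.T
    P[d==0]=np.nan
    return im,P[...,:3]
E
python3 - <<'E'
from h import *
s=read_state();print(s)
for n in("scene","side"):
    im,P=pts(n);np.save(f"{n}.npy",P);cv2.imwrite(f"pics/{n}0.png",im)
E
```

```text
{'time': 0.0, 'q': array([-1.21088936e+00,  2.64770920e-01,  1.60541085e+00,  2.40221007e-05,
        1.27367093e+00, -3.68978367e-02]), 'joint_vel': array([-8.43387301e-05, -3.18757452e-05,  2.06410795e-04, -1.06690331e-03,
        1.98247346e-04,  7.90451074e-04]), 'joint_torque': array([-6.82326263e-04, -5.15110695e+01, -3.67316973e+01, -7.77972929e-06,
        1.28664108e-02, -1.77740242e-05]), 'tool_pos': array([ 0.26061579, -0.62185697,  0.22993014]), 'tcp_rot': array([-3.07777480e+00, -6.18767100e-01,  5.34883448e-04]), 'wrist_force': array([ 0.56213086, -0.35196478, -0.02164449]), 'torque': array([ 0.001216  , -0.01530005, -0.04131864]), 'grip_force': 0.0, 'width': 0.9989776927098898}
```

View pics/scene0.png

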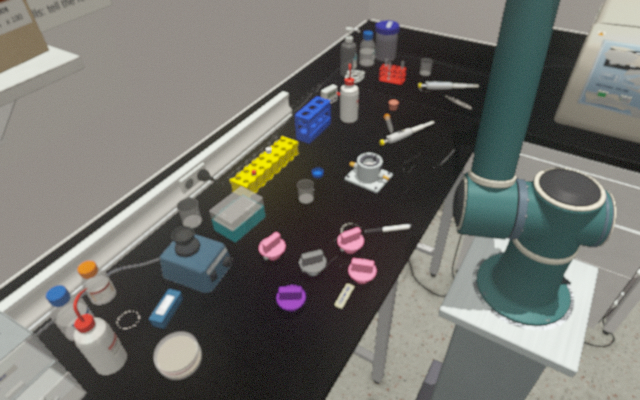

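View pics/side0.png

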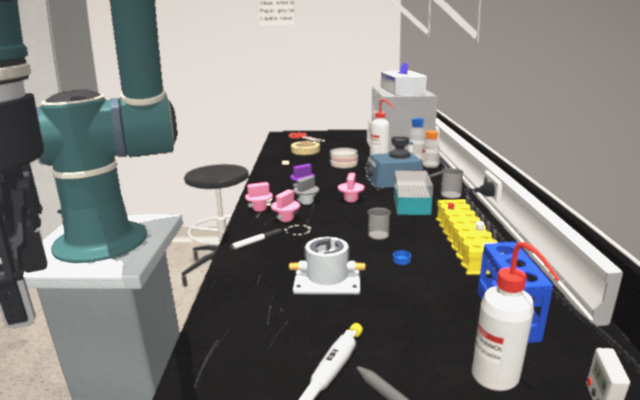

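Candidates in the scene view: pink caps at (272,246), (350,240) and (362,270), a purple one at (291,297), and a grey one at (313,262). I choose the grey one, as described. The housing is at (369,170) and the beaker at (306,191). In the side view, grey is at (306,188), the housing at (327,262) and the beaker at (378,222).

Run:
```python
from h import *
from scipy import ndimage
ims={n:cv2.imread(f"pics/{n}0.png") for n in("scene","side")}
a=cv2.resize(ims["scene"][215:315,250:390],None,fx=4,fy=4,interpolation=2)
b=cv2.resize(ims["side"][150:300,240:400],None,fx=3,fy=3,interpolation=2)
c=np.zeros((450,560+480-300,3),np.uint8)
cv2.imwrite("pics/c1.png",cv2.resize(a,(560,400)));cv2.imwrite("pics/c2.png",b)
def sel(n,u0,u1,v0,v1,z0,z1,sat=40):
    P=np.load(n+".npy")[v0:v1,u0:u1];I=ims[n][v0:v1,u0:u1].astype(int)
    m=(P[...,2]>z0)&(P[...,2]<z1)&(np.ptp(I,axis=2)<sat)
    return P[m]
def rep(t,p):
    if len(p)<5: print(t,len(p));return
    (c,s,an)=cv2.minAreaRect(p[:,:2].astype(np.float32)*1000)
    print(t,len(p),"med",np.median(p,0).round(4),"rect",np.round(c,1),np.round(s,1),round(an,1), "z",np.percentile(p[:,2],[2,98]).round(4))
for n,bx in(("scene",(297,330,245,280)),("side",(293,319,172,206))):
    rep(n+" cap disc",sel(n,*bx,.030,.042)); rep(n+" bar",sel(n,*bx,.044,.08)); rep(n+" bartop",sel(n,*bx,.062,.08))
for n,bx in(("scene",(342,396,145,195)),("side",(288,366,232,296))):
    rep(n+" pot top",sel(n,*bx,.064,.08)); rep(n+" plate",sel(n,*bx,.006,.014))
for n,bx in(("scene",(295,318,176,206)),("side",(364,392,203,240))):
    rep(n+" beaker",sel(n,*bx,.01,.09))
```

```text
scene cap disc 238 med [0.4519 0.2314 0.0387] rect [463.9 219.7] [63.5 64.4] 79.3 z [0.0331 0.0415]
scene bar 229 med [0.4626 0.2213 0.0647] rect [463.7 219. ] [52.  18.6] 48.4 z [0.0454 0.0712]
scene bartop 128 med [0.4635 0.2194 0.068 ] rect [464.1 218.7] [52.  17.5] 48.6 z [0.0625 0.0716]
side cap disc 180 med [0.4699 0.1947 0.0359] rect [468.3 164.7] [ 62.8 135.2] 1.4 z [0.0309 0.041 ]
side bar 167 med [0.4678 0.2029 0.0569] rect [468.4 209. ] [56.4 17.1] 49.4 z [0.0443 0.0669]
side bartop 52 med [0.468  0.2094 0.0657] rect [467.3 208.9] [54.9 14.7] 50.7 z [0.0622 0.0673]
scene pot top 244 med [ 0.5103 -0.1788  0.0697] rect [ 512.1 -182.2] [73.  73.7] 18.3 z [0.0644 0.0736]
scene plate 343 med [ 0.491  -0.1522  0.0101] rect [ 537.1 -186.1] [108.9 183.1] 81.7 z [0.0062 0.0137]
side pot top 533 med [ 0.5135 -0.1952  0.068 ] rect [ 513.4 -189.6] [73.3 73. ] 28.4 z [0.0643 0.0694]
side plate 845 med [ 0.5105 -0.2213  0.008 ] rect [ 512.4 -193.1] [ 95.2 115.3] 88.7 z [0.0063 0.0132]
scene beaker 319 med [0.6273 0.0041 0.0404] rect [627.8  -1.4] [47.  51.1] 47.3 z [0.0128 0.0598]
side beaker 560 med [ 0.6268 -0.022   0.0406] rect [628.4  -5.5] [51.5 45.3] 84.1 z [0.0111 0.0565]
```

View pics/c1.png

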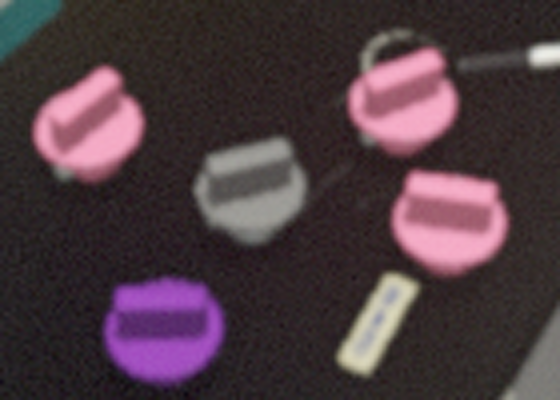

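View pics/c2.png

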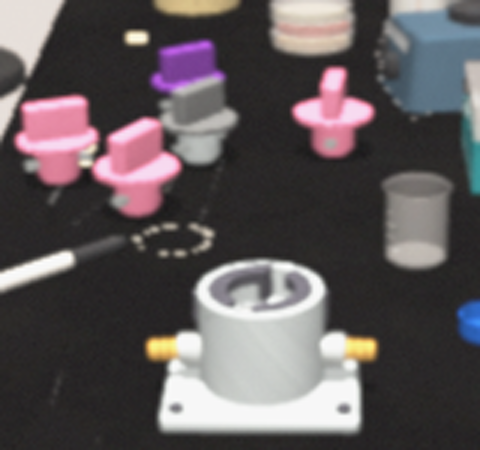

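The crops confirm it: the grey cap is at c1 (252,190) with pink and purple ones around it. The housing's ports run along about world x. Next I work out a first move, passing over the housing.

```bash
cat >> h.py <<'E'
from scipy.spatial.transform import Rotation as R
def go(x,y,z,yaw):
    s=read_state();r=R.from_rotvec(s["tcp_rot"]);d=r.inv().apply(np.array([x,y,z])-s["tool_pos"])
    X=r.as_matrix()[:,0];cy=np.degrees(np.arctan2(X[1],X[0]))
    print("dx dy dz",d.round(4),"yaw now",cy.round(2),"roll",round(((cy-yaw+90)%180)-90,2),"tilt",r.as_matrix()[:,2].round(4),s["tool_pos"].round(4),"t",round(s["time"],2))
E
python3 - <<'E'
from h import *
c=calibration("wrist");s=read_state()
T=np.linalg.inv(c["world_to_cam"]);r=R.from_rotvec(s["tcp_rot"])
print("cam in tool",r.inv().apply(T[:3,3]-s["tool_pos"]).round(3),"look",r.inv().apply(-T[:3,2]).round(3),c["intrinsics"])
go(.46,-.187,.22,49);go(.465,.217,.2,49)
E
```

```text
cam in tool [ 0.068  0.001 -0.143] look [-0.268  0.     0.963] [[309.07506689   0.         320.49108171]
 [  0.         309.07506689 203.11084075]
 [  0.           0.           1.        ]]
dx dy dz [ 0.3519 -0.3241  0.0108] yaw now 22.74 roll -26.26 tilt [-7.0e-04  1.9e-03 -1.0e+00] [ 0.2607 -0.6219  0.2301] t 0.1
dx dy dz [ 0.5127 -0.6947  0.0316] yaw now 22.74 roll -26.26 tilt [-7.0e-04  1.9e-03 -1.0e+00] [ 0.2607 -0.6219  0.2301] t 0.1
```

Call:
step_arm(
  commands=[
    {"fingers": -1, "dx": 0.342, "dy": -0.274, "dz": 0.09, "roll": -26.3},
    {"fingers": -1, "dx": 0.342, "dy": -0.274, "dz": 0.09, "roll": -26.3},
    {"fingers": -1, "dx": 0.342, "dy": -0.274, "dz": 0.09, "roll": -26.3},
    {"fingers": -1, "dx": 0.342, "dy": -0.274, "dz": 0.09, "roll": -26.3},
    {"fingers": -1, "dx": 0.342, "dy": -0.274, "dz": 0.09, "roll": -26.3},
    {"fingers": -1, "dx": 0.342, "dy": -0.274, "dz": 0.09, "roll": -26.3},
    {"fingers": -1, "dx": 0.342, "dy": -0.274, "dz": 0.09, "roll": -26.3},
    {"fingers": -1, "dx": 0.342, "dy": -0.274, "dz": 0.09, "roll": -26.3},
  ],
)

```text
time: 1.1
tool_pos: [0.4705, -0.2339, 0.1397]
tcp_rot: [-2.853, -1.309, 0.002]
wrist_force: [-1.1, 0.0, 0.9]
width: 1.0
grip_force: 0.0
```

Call:
step_arm(
  commands=[
    {"fingers": -1, "dx": 0, "dy": 0, "dz": 0, "roll": 0},
    {"fingers": -1, "dx": 0, "dy": 0, "dz": 0, "roll": 0},
  ],
)

```text
time: 1.35
tool_pos: [0.4701, -0.239, 0.1416]
tcp_rot: [2.858, 1.302, -0.0]
wrist_force: [-0.1, -0.6, -0.7]
width: 1.003
grip_force: 0.0
```

Run:
```python
from h import *
im,P=pts("wrist");cv2.imwrite("pics/w1.png",im);np.save("w1.npy",P);np.save("w1cam.npy",calibration("wrist")["world_to_cam"])
go(.465,.217,.13,49)
```

```text
dx dy dz [ 0.3406 -0.3036  0.0114] yaw now 48.93 roll -0.07 tilt [ 4.e-04 -7.e-04 -1.e+00] [ 0.4701 -0.2392  0.1417] t 1.4
```

View pics/w1.png

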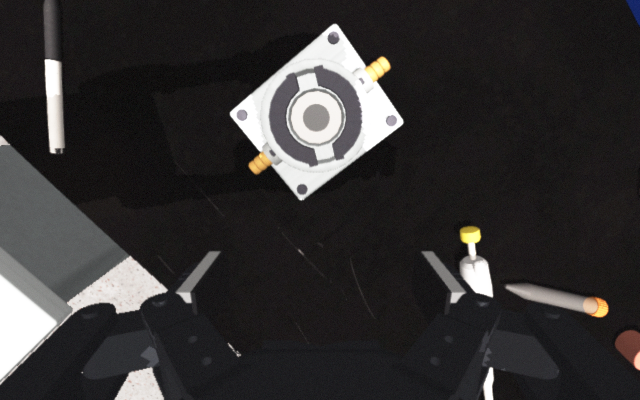

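Wrist view: the pot mouth is at (315,117), the ring slots near (308,78) and (323,156), and the ports at (378,69) and (259,163). Next I measure them on the plane z=0.07.

```bash
cat > m.py <<'E'
from h import *
from scipy.optimize import least_squares
def plane(u,v,z,W,c):
    K=np.array(c["intrinsics"]);k=c["k1"];T=np.linalg.inv(W)
    p=cv2.undistortPoints(np.stack([u,v],-1).reshape(-1,1,2).astype(float),K,np.array([k,0,0,0.]))[:,0]
    d=np.c_[p[:,0],-p[:,1],-np.ones(len(p))]@T[:3,:3].T
    return T[:3,3]+d*((z-T[2,3])/d[:,2])[:,None]
E
python3 - <<'E'
from m import *
im=cv2.imread("pics/w1.png").astype(int);W=np.load("w1cam.npy");c=calibration("wrist");D=np.load("w1.npy")
v,u=np.mgrid[15:210,220:412];X=plane(u.ravel(),v.ravel(),.07,W,c)[:,:2];g=im[v,u].mean(2).ravel();z=D[v,u,2].ravel()
x0=plane(np.array([315.]),np.array([117.]),.07,W,c)[0,:2];print("x0",x0)
# dark ring in annulus
r=np.hypot(*(X-x0).T);dk=(g<100)&(r<.034)
# fit template: dark for 20.5<r<31 except slots |perp|<6.5; search
def score(p):
    d=X-p[:2];r=np.hypot(*d.T);a=np.arctan2(d[:,1],d[:,0])-p[2]
    ring=(r>.0205)&(r<.031);perp=np.abs(r*np.sin(a));slot=ring&(perp<.0065)
    outer=(r>.032)&(r<.0365)
    pred=np.where(ring&~slot,0.,1.)
    m=(r<.0365)
    return np.abs(pred[m]-(g[m]>100)).mean()
best=None
from itertools import product
for st in(.002,.0005):
    c0=x0 if best is None else best[1][:2]
    for dx,dy in product(np.arange(-4,5)*st,repeat=2):
        for a in (np.radians(np.arange(30,90,3)) if best is None or st==.002 else best[1][2]+np.radians(np.arange(-4,4.1,.5))):
            s=score((c0[0]+dx,c0[1]+dy,a))
            if best is None or s<best[0]: best=(s,(c0[0]+dx,c0[1]+dy,a))
    print(st,best[0],best[1],np.degrees(best[1][2]))
rm=(r<.036)&(g<100);print("ring z",np.nanmedian(z[rm]))
pk=np.array([[378,69.],[259,163]]);q=plane(pk[:,0],pk[:,1],.028,W,c);print("ports",q,np.degrees(np.arctan2(*(q[0]-q[1])[1::-1])), "mid",q.mean(0),"len",np.linalg.norm(q[0]-q[1]))
# plate
pl=((im[15:210,220:412].mean(2)>130)).astype(np.uint8)
pts_=np.argwhere(pl).astype(float);Y=plane(pts_[:,1]+220,pts_[:,0]+15,.01,W,c)
hs=np.array([[334,38.],[242,115],[302,188.],[391,120]]);h=plane(hs[:,0],hs[:,1],.01,W,c)[:,:2];print("holes",h.mean(0),np.degrees(np.arctan2(*(h[0]-h[1])[::-1])),np.degrees(np.arctan2(*(h[3]-h[2])[::-1])),np.degrees(np.arctan2(*(h[0]-h[3])[::-1])),np.linalg.norm(h[0]-h[1]),np.linalg.norm(h[0]-h[3]))
E
```

```text
x0 [ 0.51251429 -0.18676616]
0.002 0.03353468027494272 (np.float64(0.5125142896120111), np.float64(-0.18676616232018403), np.float64(1.0995574287564276)) 63.0
0.0005 0.02745016177851999 (np.float64(0.5125142896120111), np.float64(-0.18726616232018403), np.float64(1.090830782496456)) 62.50000000000001
ring z 0.07051021973656356
ports [[ 0.57268211 -0.19126959  0.028     ]
 [ 0.45239329 -0.18336112  0.028     ]] -3.761534175515728 mid [ 0.5125377  -0.18731536  0.028     ] len 0.12054851460925144
holes [ 0.51286808 -0.18731703] -3.5182886811206044 -3.3726006240852913 86.58772732932668 0.09887786421661107 0.08152758896352942
```

Call:
step_arm(
  commands=[
    {"fingers": -1, "dx": 0.28, "dy": -0.304, "dz": -0.01, "roll": 0},
    {"fingers": -1, "dx": 0.28, "dy": -0.304, "dz": -0.01, "roll": 0},
    {"fingers": -1, "dx": 0.28, "dy": -0.304, "dz": -0.01, "roll": 0},
    {"fingers": -1, "dx": 0.28, "dy": -0.304, "dz": -0.01, "roll": 0},
    {"fingers": -1, "dx": 0.28, "dy": -0.304, "dz": -0.01, "roll": 0},
    {"fingers": -1, "dx": 0.28, "dy": -0.304, "dz": -0.01, "roll": 0},
    {"fingers": -1, "dx": 0.28, "dy": -0.304, "dz": -0.01, "roll": 0},
    {"fingers": -1, "dx": 0.28, "dy": -0.304, "dz": -0.01, "roll": 0},
  ],
)

```text
time: 2.4
tool_pos: [0.425, 0.1742, 0.152]
tcp_rot: [-2.857, -1.307, -0.002]
wrist_force: [0.4, -0.7, 0.2]
width: 1.0
grip_force: 0.0
```

Call:
step_arm(
  commands=[
    {"fingers": -1, "dx": 0, "dy": 0, "dz": 0, "roll": 0},
    {"fingers": -1, "dx": 0, "dy": 0, "dz": 0, "roll": 0},
  ],
)

```text
time: 2.65
tool_pos: [0.4248, 0.1716, 0.1513]
tcp_rot: [2.86, 1.3, -0.0]
wrist_force: [0.6, -0.7, 0.5]
width: 0.999
grip_force: 0.0
```

Run:
```python
from m import *
W=np.array(calibration("wrist")["world_to_cam"]);im,P=pts("wrist");cv2.imwrite("pics/w2.png",im);np.save("w2.npy",P);np.save("w2cam.npy",W)
I=im.astype(int);m=(np.ptp(I,axis=2)<40)&(np.hypot(P[...,0]-.465,P[...,1]-.217)<.045)
for lo,hi in((.062,.075),(.03,.042)):
    k=m&(P[...,2]>lo)&(P[...,2]<hi);p=P[k]
    n,l,st,_=cv2.connectedComponentsWithStats(k.astype(np.uint8));b=1+st[1:,4].argmax();p=P[l==b];uv=np.argwhere(l==b)
    q=np.linalg.svd((p-p.mean(0))[:,:2],full_matrices=False)[2][0]
    print(len(p),cv2.minAreaRect(p[:,:2].astype(np.float32)*1000),"axis",np.degrees(np.arctan2(q[1],q[0])),p.mean(0),"uv",uv.mean(0)[::-1])
```

```text
1629 ((465.52178955078125, 213.810302734375), (51.503868103027344, 15.855542182922363), 48.47146224975586) axis -131.55818853030055 [0.46597624 0.21461995 0.06818363] uv [322.70656845 128.07489257]
3799 ((465.431640625, 214.22691345214844), (66.69252014160156, 66.58473205566406), 10.266607284545898) axis 138.49312015292634 [0.46636838 0.21506037 0.0385219 ] uv [322.43774678 126.05369834]
```

View pics/w2.png

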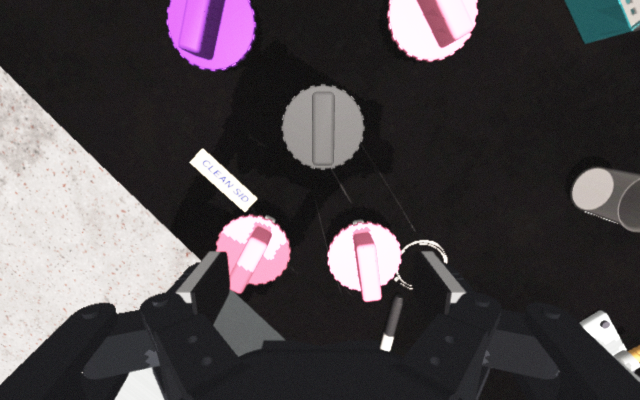

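The grey cap is confirmed at (323,127), with its bar at 48.5° and size 52x16 mm at z 0.068. The pink and purple ones stay clear of the fingers.

Run:
```python
from h import *
go(.4655,.2142,.042,48.4)
```

```text
dx dy dz [0.0589 0.0027 0.1092] yaw now 48.89 roll 0.49 tilt [-1.e-04 -3.e-04 -1.e+00] [0.4247 0.1716 0.1512] t 2.7
```

Call:
step_arm(
  commands=[
    {"fingers": -1, "dx": 0.059, "dy": 0.0027, "dz": 0.0, "roll": 0.5},
    {"fingers": -1, "dx": 0.059, "dy": 0.0027, "dz": 0.03, "roll": 0.5},
    {"fingers": -1, "dx": 0.059, "dy": 0.0027, "dz": 0.06, "roll": 0.5},
    {"fingers": -1, "dx": 0.059, "dy": 0.0027, "dz": 0.085, "roll": 0.5},
    {"fingers": -1, "dx": 0.059, "dy": 0.0027, "dz": 0.1, "roll": 0.5},
    {"fingers": -1, "dx": 0.059, "dy": 0.0027, "dz": 0.109, "roll": 0.5},
    {"fingers": -1, "dx": 0.059, "dy": 0.0027, "dz": 0.109, "roll": 0.5},
  ],
)

```text
time: 3.58
tool_pos: [0.4651, 0.2155, 0.0421]
tcp_rot: [2.864, 1.29, -0.001]
wrist_force: [-0.5, -0.0, 1.1]
width: 1.0
grip_force: 0.0
```

Run:
```python
from h import *
go(.4655,.2142,.042,48.4)
```

```text
dx dy dz [-0.0007  0.0012  0.0001] yaw now 48.51 roll 0.11 tilt [-5.e-04 -2.e-04 -1.e+00] [0.4651 0.2155 0.0421] t 3.58
```

Call:
step_arm(
  commands=[
    {"fingers": 0, "dx": 0, "dy": 0.001, "dz": 0, "roll": 0},
    {"fingers": 1, "dx": 0, "dy": 0.001, "dz": 0, "roll": 0},
    {"fingers": 1, "dx": 0, "dy": 0.001, "dz": 0, "roll": 0},
    {"fingers": 1, "dx": 0, "dy": 0.001, "dz": 0, "roll": 0},
    {"fingers": 1, "dx": 0, "dy": 0.001, "dz": 0, "roll": 0},
    {"fingers": 1, "dx": 0, "dy": 0.001, "dz": 0, "roll": 0},
    {"fingers": 1, "dx": 0, "dy": 0.001, "dz": 0, "roll": 0},
    {"fingers": 1, "dx": 0, "dy": 0.001, "dz": 0, "roll": 0},
  ],
  squeeze=50,
)

```text
time: 4.58
tool_pos: [0.4662, 0.2153, 0.0427]
tcp_rot: [-2.864, -1.291, -0.001]
wrist_force: [-1.0, 0.8, 5.2]
width: 0.18
grip_force: 49.4
```

Call:
step_arm(
  commands=[
    {"fingers": 1, "dx": 0, "dy": 0, "dz": 0, "roll": 0},
    {"fingers": 1, "dx": 0, "dy": 0, "dz": -0.03, "roll": 0},
    {"fingers": 1, "dx": 0, "dy": 0, "dz": -0.08, "roll": 0},
    {"fingers": 1, "dx": 0, "dy": 0, "dz": -0.12, "roll": 0},
    {"fingers": 1, "dx": 0, "dy": 0, "dz": -0.12, "roll": 0},
  ],
)

```text
time: 5.2
tool_pos: [0.4683, 0.2162, 0.1657]
tcp_rot: [2.864, 1.291, 0.011]
wrist_force: [0.4, 0.1, -1.4]
width: 0.178
grip_force: 49.0
```

Run:
```python
from h import *
s=read_state();print(s["width"],s["grip_force"],s["wrist_force"],s["torque"])
im,P=pts("wrist");cv2.imwrite("pics/w3.png",im);r=R.from_rotvec(s["tcp_rot"])
Q=(P-s["tool_pos"])@r.as_matrix();np.save("w3q.npy",Q)
m=(np.abs(Q[...,1])<.036)&(Q[...,2]>-.025)&(Q[...,2]<.012)&(np.abs(Q[...,0])<.045)&(np.ptp(im.astype(int),axis=2)<40)
for lo,hi in((-.06,-.022),(-.03,-.02),(-.002,.012)):
    k=m&(Q[...,2]>lo)&(Q[...,2]<hi);p=Q[k]
    if len(p): print(lo,len(p),p.min(0).round(4),p.max(0).round(4),np.percentile(p,[2,50,98],axis=0).round(4).tolist())
go(.5127,-.1873,.16,62.5)
```

```text
0.17770786045360865 49.04452621936798 [ 0.40150099  0.14004596 -1.37344414] [ 0.01318577  0.00360936 -0.0114654 ]
-0.06 976 [-0.0264 -0.0201 -0.025 ] [ 0.025   0.0221 -0.022 ] [[-0.0247, -0.0168, -0.025], [0.0084, 0.0009, -0.0244], [0.0247, 0.0193, -0.0223]]
-0.03 1131 [-0.0264 -0.0201 -0.025 ] [ 0.025   0.0221 -0.02  ] [[-0.0246, -0.0179, -0.025], [0.0098, 0.0009, -0.0243], [0.0248, 0.0204, -0.0204]]
-0.002 4928 [-0.0138 -0.0326 -0.002 ] [0.0325 0.0346 0.0102] [[-0.0093, -0.0303, 0.0026], [0.0143, 0.0004, 0.0042], [0.0308, 0.0321, 0.0067]]
dx dy dz [-0.2713  0.3012  0.0029] yaw now 48.53 roll -13.97 tilt [ 2.4e-03  9.0e-04 -1.0e+00] [0.4666 0.2154 0.1632] t 5.25
```

View pics/w3.png

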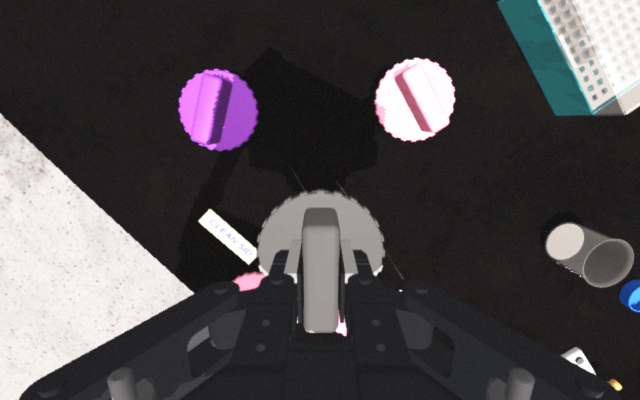

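The cap is held squarely at (322,240), centred in the fingers to within about 1 mm. Now carry it over the housing.

Call:
step_arm(
  commands=[
    {"fingers": 1, "dx": -0.271, "dy": 0.3, "dz": 0.003, "roll": -14},
    {"fingers": 1, "dx": -0.271, "dy": 0.3, "dz": 0.003, "roll": -14},
    {"fingers": 1, "dx": -0.271, "dy": 0.3, "dz": 0.003, "roll": -14},
    {"fingers": 1, "dx": -0.271, "dy": 0.3, "dz": 0.003, "roll": -14},
    {"fingers": 1, "dx": -0.271, "dy": 0.3, "dz": 0.003, "roll": -14},
    {"fingers": 1, "dx": -0.271, "dy": 0.3, "dz": 0.003, "roll": -14},
    {"fingers": 1, "dx": -0.271, "dy": 0.3, "dz": 0.003, "roll": -14},
    {"fingers": 1, "dx": -0.271, "dy": 0.3, "dz": 0.003, "roll": -14},
  ],
)

```text
time: 6.25
tool_pos: [0.5096, -0.1885, 0.1563]
tcp_rot: [-2.686, -1.624, 0.005]
wrist_force: [0.3, 0.9, -1.0]
width: 0.18
grip_force: 49.3
```

Call:
step_arm(
  commands=[
    {"fingers": 1, "dx": 0, "dy": 0, "dz": 0, "roll": 0},
    {"fingers": 1, "dx": 0, "dy": 0, "dz": 0, "roll": 0},
    {"fingers": 1, "dx": 0, "dy": 0, "dz": 0, "roll": 0},
  ],
)

```text
time: 6.62
tool_pos: [0.5111, -0.1853, 0.159]
tcp_rot: [-2.683, -1.633, 0.0]
wrist_force: [-0.3, -0.5, -0.7]
width: 0.181
grip_force: 49.3
```

Run:
```python
from h import *
s=read_state();print(s["wrist_force"],s["torque"],s["q"].round(2))
go(.512,-.1867,.12,62.5)
```

```text
[-0.31192745 -0.52349471 -0.72597433] [ 0.02180587 -0.00757542  0.01945393] [-0.39  0.07  1.96  0.    1.11  0.08]
dx dy dz [-0.0008  0.0015  0.039 ] yaw now 62.63 roll 0.13 tilt [-5.e-04  3.e-04 -1.e+00] [ 0.5111 -0.1853  0.159 ] t 6.62
```

Call:
step_arm(
  commands=[
    {"fingers": 1, "dx": -0.0008, "dy": 0.0015, "dz": 0.02, "roll": 0},
    {"fingers": 1, "dx": -0.0008, "dy": 0.0015, "dz": 0.036, "roll": 0},
    {"fingers": 1, "dx": -0.0008, "dy": 0.0015, "dz": 0.042, "roll": 0},
    {"fingers": 1, "dx": -0.0008, "dy": 0.0015, "dz": 0.047, "roll": 0},
    {"fingers": 1, "dx": -0.0008, "dy": 0.0015, "dz": 0.052, "roll": 0},
    {"fingers": 1, "dx": -0.0008, "dy": 0.0015, "dz": 0.055, "roll": 0},
    {"fingers": 1, "dx": -0.0008, "dy": 0.0015, "dz": 0.055, "roll": 0},
  ],
)

```text
time: 7.5
tool_pos: [0.5122, -0.188, 0.1042]
tcp_rot: [-2.685, -1.63, 0.0]
wrist_force: [0.3, -0.5, -0.4]
width: 0.178
grip_force: 49.3
```

Run:
```python
from h import *
s=read_state();print(s["wrist_force"],s["torque"])
go(.512,-.1867,.0987,62.5)
im,P=pts("side");cv2.imwrite("pics/s2.png",cv2.resize(im[200:300,260:400],None,fx=4,fy=4,interpolation=2))
```

```text
[ 0.27428047 -0.4857082  -0.41583935] [ 0.01055338  0.0341178  -0.0420187 ]
dx dy dz [ 0.0011 -0.0007  0.0055] yaw now 62.53 roll 0.03 tilt [-1.e-04  1.e-04 -1.e+00] [ 0.5122 -0.188   0.1042] t 7.5
```

View pics/s2.png

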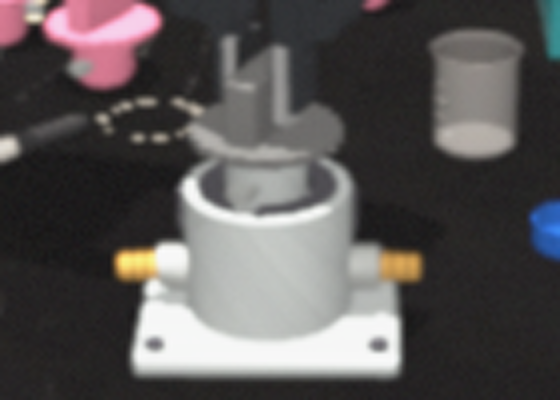

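The spigot is in the mouth at (268,185), no contact, and the front lug at (245,198) sits above its slot. Lowering gently.

Call:
step_arm(
  commands=[
    {"fingers": 1, "dx": 0.0008, "dy": -0.0003, "dz": 0.002, "roll": 0},
    {"fingers": 1, "dx": 0.0008, "dy": -0.0003, "dz": 0.004, "roll": 0},
    {"fingers": 1, "dx": 0.0008, "dy": -0.0003, "dz": 0.006, "roll": 0},
    {"fingers": 1, "dx": 0.0008, "dy": -0.0003, "dz": 0.006, "roll": 0},
  ],
)

```text
time: 8.05
tool_pos: [0.5121, -0.187, 0.098]
tcp_rot: [-2.685, -1.63, 0.001]
wrist_force: [0.5, 0.0, -1.5]
width: 0.177
grip_force: 49.3
```

Run:
```python
from h import *
s=read_state();print(s["wrist_force"],s["torque"])
go(.512,-.1867,.0867,62.5)
```

```text
[ 0.46326297  0.01230443 -1.5410119 ] [-0.03515593  0.05071845  0.02064866]
dx dy dz [ 0.0002 -0.0002  0.0113] yaw now 62.53 roll 0.03 tilt [-5.e-04  2.e-04 -1.e+00] [ 0.5121 -0.187   0.098 ] t 8.05
```

The lugs entered the slots freely. Continuing down to the cartridge.

Call:
step_arm(
  commands=[
    {"fingers": 1, "dx": 0, "dy": 0, "dz": 0.002, "roll": 0},
    {"fingers": 1, "dx": 0, "dy": 0, "dz": 0.004, "roll": 0},
    {"fingers": 1, "dx": 0, "dy": 0, "dz": 0.006, "roll": 0},
    {"fingers": 1, "dx": 0, "dy": 0, "dz": 0.008, "roll": 0},
    {"fingers": 1, "dx": 0, "dy": 0, "dz": 0.008, "roll": 0},
  ],
)

```text
time: 8.68
tool_pos: [0.5123, -0.1871, 0.0905]
tcp_rot: [-2.685, -1.631, 0.0]
wrist_force: [-2.1, 0.7, 1.5]
width: 0.179
grip_force: 49.6
```

Run:
```python
from h import *
s=read_state();print(s["wrist_force"],s["torque"])
go(.512,-.1867,.0837,62.5)
```

```text
[-2.13421455  0.73774059  1.50857664] [ 0.03911857  0.22871194 -0.03176212]
dx dy dz [ 0.0002 -0.0005  0.0068] yaw now 62.53 roll 0.03 tilt [-1.e-04  0.e+00 -1.e+00] [ 0.5123 -0.1871  0.0905] t 8.68
```

Call:
step_arm(
  commands=[
    {"fingers": 1, "dx": -0.0002, "dy": -0.0004, "dz": 0.002, "roll": 0},
    {"fingers": 1, "dx": -0.0002, "dy": -0.0004, "dz": 0.004, "roll": 0},
    {"fingers": 1, "dx": -0.0002, "dy": -0.0004, "dz": 0.0065, "roll": 0},
    {"fingers": 1, "dx": -0.0002, "dy": -0.0004, "dz": 0.0065, "roll": 0},
  ],
)

```text
time: 9.18
tool_pos: [0.5123, -0.1872, 0.0841]
tcp_rot: [2.685, 1.63, 0.001]
wrist_force: [-0.7, 1.7, 6.2]
width: 0.177
grip_force: 50.1
```

Run:
```python
from h import *
s=read_state();print(s["wrist_force"],s["torque"])
go(.512,-.1867,.0837,-3.5)
```

```text
[-0.7418754   1.69184325  6.15052472] [0.21606376 0.08364923 0.05712921]
dx dy dz [ 0.0003 -0.0005  0.0004] yaw now 62.53 roll 66.03 tilt [ 8.e-04 -2.e-04 -1.e+00] [ 0.5123 -0.1872  0.0841] t 9.18
```

Call:
step_arm(
  commands=[
    {"fingers": 1, "dx": 0, "dy": 0, "dz": 0, "roll": 4},
    {"fingers": 1, "dx": 0, "dy": 0, "dz": 0, "roll": 8},
    {"fingers": 1, "dx": 0, "dy": 0, "dz": 0, "roll": 12},
    {"fingers": 1, "dx": 0, "dy": 0, "dz": 0, "roll": 16},
    {"fingers": 1, "dx": 0, "dy": 0, "dz": 0, "roll": 20},
  ],
)

```text
time: 9.8
tool_pos: [0.513, -0.1877, 0.0846]
tcp_rot: [2.927, 1.136, 0.003]
wrist_force: [-0.9, -0.1, 4.1]
width: 0.179
grip_force: 50.1
```

Run:
```python
from h import *
s=read_state();print(s["wrist_force"],s["torque"])
go(.512,-.1867,.0837,-3.5)
```

```text
[-0.85073099 -0.0554609   4.0649572 ] [ 0.00203804 -0.05766628  0.03855422]
dx dy dz [-0.0001 -0.0014  0.0009] yaw now 42.41 roll 45.91 tilt [ 0.0023 -0.0012 -1.    ] [ 0.513  -0.1877  0.0846] t 9.8
```

Call:
step_arm(
  commands=[
    {"fingers": 1, "dx": 0, "dy": -0.0007, "dz": 0.001, "roll": 5},
    {"fingers": 1, "dx": 0, "dy": -0.0007, "dz": 0.001, "roll": 10},
    {"fingers": 1, "dx": 0, "dy": -0.0007, "dz": 0.001, "roll": 15},
    {"fingers": 1, "dx": 0, "dy": -0.0007, "dz": 0.001, "roll": 20},
    {"fingers": 1, "dx": 0, "dy": -0.0007, "dz": 0.001, "roll": 25},
    {"fingers": 1, "dx": 0, "dy": -0.0007, "dz": 0.001, "roll": 30},
    {"fingers": 1, "dx": 0, "dy": -0.0007, "dz": 0.001, "roll": 35},
    {"fingers": 1, "dx": 0, "dy": -0.0007, "dz": 0.001, "roll": 38},
  ],
)

```text
time: 10.8
tool_pos: [0.5128, -0.1874, 0.0838]
tcp_rot: [3.137, 0.121, 0.004]
wrist_force: [0.0, -0.3, 4.9]
width: 0.176
grip_force: 50.2
```

Run:
```python
from h import *
s=read_state();print(s["wrist_force"],s["torque"])
go(.512,-.1867,.0837,-3.5)
```

```text
[ 0.01054809 -0.34966733  4.92314855] [-0.10322368 -0.00882898  0.05849933]
dx dy dz [-0.0007 -0.0008  0.0001] yaw now 4.43 roll 7.93 tilt [ 0.0028 -0.0017 -1.    ] [ 0.5128 -0.1874  0.0838] t 10.8
```

Call:
step_arm(
  commands=[
    {"fingers": 1, "dx": 0, "dy": 0, "dz": 0, "roll": 2},
    {"fingers": 1, "dx": 0, "dy": 0, "dz": 0, "roll": 4},
    {"fingers": 1, "dx": 0, "dy": 0, "dz": 0, "roll": 6},
    {"fingers": 1, "dx": 0, "dy": 0, "dz": 0, "roll": 7.5},
    {"fingers": 1, "dx": 0, "dy": 0, "dz": 0, "roll": 7.5},
  ],
)

```text
time: 11.42
tool_pos: [0.5129, -0.1868, 0.0838]
tcp_rot: [3.14, -0.081, 0.005]
wrist_force: [0.1, 1.7, 5.7]
width: 0.178
grip_force: 50.2
```

Run:
```python
from h import *
s=read_state();print(s["wrist_force"],s["torque"])
go(.512,-.1867,.0837,-3.5)
```

```text
[0.07257447 1.67285768 5.65791116] [ 0.24499399 -0.12813318  0.15160591]
dx dy dz [-0.0009 -0.      0.0001] yaw now -2.96 roll 0.54 tilt [ 3.1e-03 -6.0e-04 -1.0e+00] [ 0.5129 -0.1868  0.0838] t 11.43
```

Call:
step_arm(
  commands=[
    {"fingers": 1, "dx": 0, "dy": 0, "dz": 0, "roll": 1},
    {"fingers": 1, "dx": 0, "dy": 0, "dz": 0, "roll": 1.5},
    {"fingers": 1, "dx": 0, "dy": 0, "dz": 0, "roll": 1.5},
  ],
)

```text
time: 11.8
tool_pos: [0.513, -0.1862, 0.0838]
tcp_rot: [-3.139, 0.122, -0.005]
wrist_force: [2.4, 3.5, 6.5]
width: 0.178
grip_force: 50.2
```

Run:
```python
from h import *
s=read_state();print(s["wrist_force"],s["torque"])
go(.512,-.1867,.0837,-3.5)
```

```text
[2.36586566 3.51095906 6.52240655] [ 0.66552465 -0.2425924   0.20929967]
dx dy dz [-0.001   0.0005  0.0001] yaw now -4.46 roll -0.96 tilt [ 3.2e-03  2.0e-04 -1.0e+00] [ 0.513  -0.1862  0.0838] t 11.8
```

Call:
step_arm(
  commands=[
    {"fingers": 1, "dx": 0.0003, "dy": -0.0008, "dz": 0, "roll": 0.7},
    {"fingers": 1, "dx": 0.0003, "dy": -0.0008, "dz": 0, "roll": 1.2},
    {"fingers": 1, "dx": 0.0003, "dy": -0.0008, "dz": 0, "roll": 1.2},
  ],
)

```text
time: 12.18
tool_pos: [0.5131, -0.186, 0.0838]
tcp_rot: [3.137, -0.153, 0.004]
wrist_force: [0.2, 2.0, 6.0]
width: 0.178
grip_force: 50.6
```

Run:
```python
from h import *
s=read_state();print(s["wrist_force"],s["torque"])
go(.512,-.1867,.0837,-3.5)
```

```text
[0.23771103 2.04323089 5.96351496] [ 0.23970231 -0.04927757  0.55346045]
dx dy dz [-0.001   0.0008  0.0001] yaw now -5.57 roll -2.07 tilt [ 0.0026 -0.0011 -1.    ] [ 0.5131 -0.186   0.0838] t 12.18
```

The torque rose by 0.5 N·m, so the cap is at the stop. Next I relax the twist, let the spring lift the cap to the seat, and release.

Call:
step_arm(
  commands=[
    {"fingers": 1, "dx": 0, "dy": -0.0005, "dz": -0.001, "roll": -0.9},
    {"fingers": 1, "dx": 0, "dy": -0.0005, "dz": -0.002, "roll": -0.9},
    {"fingers": 1, "dx": 0, "dy": -0.0005, "dz": -0.0028, "roll": -0.9},
    {"fingers": 1, "dx": 0, "dy": -0.0005, "dz": -0.0028, "roll": -0.9},
  ],
)

```text
time: 12.68
tool_pos: [0.5127, -0.1859, 0.086]
tcp_rot: [3.138, -0.131, 0.003]
wrist_force: [3.3, -2.8, 1.2]
width: 0.175
grip_force: 49.6
```

Run:
```python
from h import *
s=read_state();print(s["wrist_force"],s["torque"])
go(.512,-.1867,.0867,-3.5)
```

```text
[ 3.28754944 -2.78867161  1.22795242] [-0.50826755 -0.86737146  0.24232428]
dx dy dz [-0.0006  0.0009 -0.0007] yaw now -4.77 roll -1.27 tilt [ 0.002  -0.0011 -1.    ] [ 0.5127 -0.1859  0.086 ] t 12.68
```

Call:
step_arm(
  commands=[
    {"fingers": 0.4, "dx": 0, "dy": 0, "dz": 0, "roll": 0},
    {"fingers": 0, "dx": 0, "dy": 0, "dz": 0, "roll": 0},
    {"fingers": -0.3, "dx": 0, "dy": 0, "dz": 0, "roll": 0},
    {"fingers": -0.3, "dx": 0, "dy": 0, "dz": 0, "roll": 0},
  ],
)

```text
time: 13.18
tool_pos: [0.5113, -0.1851, 0.0852]
tcp_rot: [-3.138, 0.131, 0.002]
wrist_force: [-0.7, 0.4, -0.7]
width: 0.648
grip_force: 0.0
```

Call:
step_arm(
  commands=[
    {"fingers": -0.3, "dx": 0, "dy": 0, "dz": -0.02, "roll": 0},
    {"fingers": -0.3, "dx": 0, "dy": 0, "dz": -0.05, "roll": 0},
    {"fingers": -0.3, "dx": -0.03, "dy": 0, "dz": -0.08, "roll": 0},
    {"fingers": -0.3, "dx": -0.06, "dy": 0, "dz": -0.08, "roll": 0},
    {"fingers": -0.3, "dx": -0.06, "dy": 0, "dz": -0.08, "roll": 0},
    {"fingers": -0.3, "dx": -0.06, "dy": 0, "dz": -0.08, "roll": 0},
  ],
)

```text
time: 13.92
tool_pos: [0.4524, -0.1804, 0.1656]
tcp_rot: [3.139, -0.131, 0.001]
wrist_force: [0.4, 0.1, 0.3]
width: 0.647
grip_force: 0.0
```

Run:
```python
from m import *
print(read_state()["width"],read_state()["wrist_force"])
im,P=pts("wrist");side,S=pts("side")
cv2.imwrite("pics/f.png",np.hstack([cv2.resize(im,(480,300)),cv2.resize(side[200:300,290:396],(318,300),interpolation=2)]))
I=im.astype(int);k=(np.ptp(I,axis=2)<40)&(np.hypot(P[...,0]-.5127,P[...,1]+.187)<.034)
for lo,hi in((.1,.125),(.072,.09)):
    kk=k&(P[...,2]>lo)&(P[...,2]<hi);p=P[kk]
    if len(p)>20: print(len(p),cv2.minAreaRect(p[:,:2].astype(np.float32)*1000),np.percentile(p[:,2],[5,50,95]).round(4))
b=S[203:240,364:392].reshape(-1,3);b=b[(b[:,2]>.01)&(b[:,2]<.09)];print("beaker",cv2.minAreaRect(b[:,:2].astype(np.float32)*1000))
```

```text
0.6467410245367066 [0.44765864 0.10218613 0.26475452]
2125 ((512.8566284179688, -186.80519104003906), (15.968423843383789, 52.36823654174805), 84.98390197753906) [0.1104 0.1123 0.1135]
4787 ((512.5894165039062, -187.10028076171875), (66.8665542602539, 66.72563171386719), 33.427799224853516) [0.0814 0.0826 0.0837]
beaker ((628.1795654296875, -5.859014511108398), (50.64302062988281, 46.11280059814453), 88.63751220703125)
```

View pics/f.png

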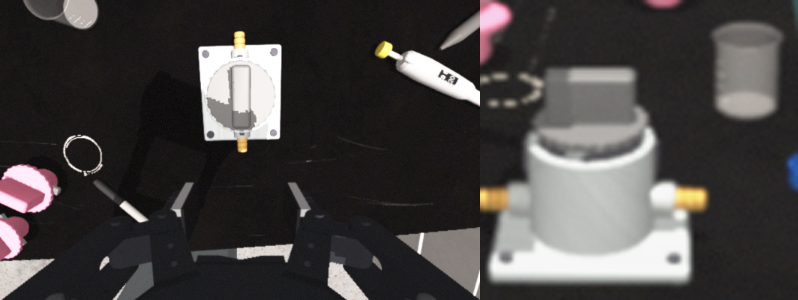

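The cap is at the seat: its bar top at z 0.112 puts the origin at 0.044. In the wrist view the bar at (241,95) lies along the ports, and the beaker has not moved.

```bash
python3 -c "from workcell import *;print(finish_job())"
```

```text
the job is handed in; nothing more can be done
None
```

The filter housing is closed: the grey bayonet cap is turned clockwise to the stop, stayed at seat height after release, and the beaker is where it was; the job was handed in at about 14 s.

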